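# Slide a circuit board under the test press and hold the pins on it

### The arm

A 6-joint arm with a two-finger parallel gripper is mounted at the origin on the work surface. World frame = base frame: x ahead of the robot, y to its left, z up, the work surface at z = 0. Lengths are in m, angles in degrees, forces in N, time in s.
With the tool pointing down it reaches from about 0.275 to 0.825 m from the base axis. Payload 4.9 kg.
Tool frame: the origin (TCP) lies at the very end of the fingers, on their centre line; the grasp point (between the pads) lies arm.tcp_to_grasp behind it (arm.tcp_to_grasp is the distance from the TCP to the grasp point, in m); z points along the fingers, x is the direction in which the jaws open and shut, and the axes are right-handed (so a half turn about z gives the same grasp; the last joint's range is limited). The gripper opens to 85 mm and grips with 20 to 120 N. Pads are 22 mm wide; open, the fingers measure 114 mm over their backs; the gripper's body (76 mm by 85 mm) begins 54 mm behind the grasp point. The pads swing forward as they close: fully open they stand 13 mm farther back than shut.
Start: joints at [-70.886, 18.69, -11.035, 60.275, 0, 82.311], TCP at [0.248, -0.491, 0.231] pointing down, gripper open.
Joint ranges: [-152.03, 152.03], [-55.5, 102.48], [-74.3, 77.21], [-110.64, 120.58], [-84.22, 78.4], [-180, 180]. Speed limits (degrees/s): [147.25, 147.25, 180, 180, 180, 180].

### API

Orientations are given as [roll, pitch, yaw] about the fixed x, y, z axes, in that order (R = Rz(yaw) Ry(pitch) Rx(roll)).
In Python, from rig import monitor, imaging, job, arm gives the robot as it stands.
- The arm moves only by the shell command python3 -m crank 'ROWS' [FORCE]. ROWS is JSON, a list of rows, each a list of 3 entries, a list of its own where there are three numbers: the turn, a rotation vector about the tool's x, y, z in degrees, then the shift along the tool's x, y, z in cm, then the opening, from 0 (shut) to 1 (fully open). In form: [[[wx, wy, wz], [x, y, z], fingers], ...]. A call has 1 to 20 rows; each row shifts and turns the commanded pose from where the row before left it, along the tool's axes as they then stand; what a row does not reach is not made up. A row lasts 1/12 s, in which the tool goes at most 41.7 mm and 7.16 degrees, less where a joint would pass 70% of its speed; a pose out of reach is approached as far as the arm can. A call is refused whole if a number of a shift passes 4.17 or a number of a turn 7.16, either way. A call with a gripper value outside its range is refused whole. The fingers move at their own pace and stop on an object; FORCE is the grip in N (left out, the last holds). Time passes only in rows, so rows that do not move let the fingers close. It gives the time, the measured TCP pose, the force and the opening at its end, in the units of the state.
- monitor.observe(): the state, without advancing time (a new reading comes with each control period).
- imaging.capture(name): name is "side" or "top" or "wrist"; returns the picture (400x640x3 uint8, blue, green, red); there is no depth.
- imaging.calibration(name): a dict with "vfov" (degrees; the focal length in pixels is half the picture's height over the tangent of half this angle, whatever the lens; pixels are square), "cx", "cy" (the principal point, pixels), "R" (3x3) and "t" (3): a world point X has camera coordinates R X + t. Camera axes: x right, y down, z forward; pixel columns grow to the right and rows downward; lengths in m; the calibration is good to about 2 mm. A picture is of the moment at which its call begins: read the wrist's pose just before it. calibration takes no time and is no camera call; for the wrist camera it gives the pose at the moment of the call.
- job.close_job(): hands the job in, once; it reports no verdict.
The state is a dict: "time": time; "joint_pos": joint angles; "joint_velocities": joint speeds; "joint_torque": joint torques, N m; "tool_pos": TCP position; "orientation": TCP orientation; "force": force on the tool from outside, world axes, zero at the start; "torque": the same for the moment, N m; "finger_gap": opening from 0.0 (shut) to 1.0 (fully open).
Only numpy, scipy, OpenCV 4.12 (cv2) and the standard library are available. Lean on these libraries where they do the work, as an engineer would, in place of code of your own. Each camera call takes 0.05 s, during which the arm holds its last target. There are 200 camera calls.

### The job

Push the circuit-board carrier along its channel, under the press bridge, until it is fully home against the end stop. Only then press the round knob on top of the bridge 12 mm down - a bit past half of its 18 mm travel, never to its bottom - so that the test pins bear on the board, and finish while still holding the knob down there. Leave the spool, jar and screwdriver beside the fixture where they are.

Things in the scene. Friction and masses are not known exactly. Their poses are not given: they have to be found in the camera images.
- fixture: Metal test fixture fixed to the bench; origin on the bench, mid-channel. Base 160 (x) by 350 mm (y -180 to +170), 12 thick. A channel runs along its y between steel walls 47.5 to 62 mm either side of the centre line, 24 high; lips (underside 20 high, in to 41 mm from the centre line) keep the carrier from lifting out. End stop face at y = 150, low keeper at y = -170. Heights are from the bench.
- bridge_top (a point): Centre of the top face of the bridge's dark steel beam, at (0, 90, 103) mm in the fixture. The bridge spans the channel: x -80 to +80, y 68 to 112 mm; posts outside the walls (62 to 80 mm from the centre line); beam underside 85 mm above the bench; a brass bush (30 mm across) on it rises to 110 mm. The knob stands over it.
- home (a point): Point fixed to the fixture (its axes are the fixture's) at (0, 55, 12) mm: where the carrier's origin lies when the carrier is fully home, against the end stop.
- carrier: Loose carrier in the channel, about 0.35 kg: plate 90 (x) by 190 (y) by 6 mm, origin at the centre of its underside, axes as the fixture's. Green board 74 x 115 mm on its +y part, top face 12 mm above its underside, components up to 15 mm more. Play 2.5 mm each side, 2 mm up. Starts 75 to 120 mm short of home, slides to +y with 1 to 5 N friction. Stays where it is left.
- tab_top (a point): Centre of the top of the carrier's black upright grip tab: 16 mm wide (x), 22 mm long (y), top 67 mm above the bench, 49 mm tall above the plate; at (0, -82, 55) mm in the carrier. Pinch it from above with the fingers closing across the channel (x), or push its rear face. With the carrier home, its centre is 95 mm short of the bridge's near face.
- knob_top (a point): Centre of the flat top face of the black round palm knob (44 mm across, 14 mm thick) over the bridge, at (0, 90) mm in the fixture; 143 mm above the bench when up. Moves down with the knob.
- plunger (a joint): Travel of the knob in m: 0 = up at rest, grows as it is pressed straight down, 0.018 = bottom stop. Springs back up when let go. It needs about 3.5 N to start moving, then 0.5 N more per mm; from about 8 mm on (pins on the board) about 1.3 N more per mm; about 13 to 14 N at 12 mm.
- pin_head: Grey square plate (34 mm) with four brass spring pins, hanging under the bridge on the knob's stem. Origin midway between the pin tips; 32 mm above the bench when the knob is up, which is 8 mm above the circuit board that passes freely under it. Moves down with the knob until the pins meet the board.
- wire_spool: Bystander: plain metal spool, 56 mm across, 42 mm tall, standing on the bench on the fixture's +x side. Origin at the centre of its underside. Leave alone.
- jar: Bystander: white jar with black lid, 48 mm across, 55 mm tall, on the fixture's +x side. Origin at the centre of its underside. Leave alone.
- screwdriver: Bystander: screwdriver about 160 mm long lying on the bench on the fixture's -x side, roughly along the channel. Leave alone.
Mind the look-alikes: they are no part of the job. There is more than one size of the carrier; the one meant has the size given above.

How it is judged (in metres and radians):
On the way, in this order (a step that is already met when the one before it is completed fails the run):
1. the carrier is fully home against the end stop, with the knob still up (y of carrier in the frame of home above -0.004 m and value of joint plunger below 0.004 m), for 0.2 s.
2. the knob is pressed about 12 mm and held (y of carrier in the frame of home above -0.004 m and value of joint plunger between 0.0095 and 0.0145 m), for 0.5 s.
At the end, for the whole second after the job is handed in: The carrier is home (within 4 mm of the end stop), the knob is held still by the robot at 12 mm of travel (9.5 to 14.5 mm), the robot pushing on the fixture with over 3 N and the test pins bearing on the board with over 0.5 N (all of step 2 and contact force between pin_head and carrier above 0.5 N and contact force between any of the fingers, the arm and fixture above 3 N and velocity of joint plunger between -0.01 and 0.01 m/s); the arm keeps its last pose, push and grip.
It fails at once if the knob was pressed while the carrier was not home (not (y of carrier in the frame of home above -0.004 m) and value of joint plunger above 0.004 m).
It fails at once if the knob was driven to its bottom stop (value of joint plunger above 0.017 m).
It fails at once if a bystander was disturbed (moved over 15 mm) (distance of any of wire_spool, jar, screwdriver from where it was at the start of the episode above 0.015 m).
It also fails if it takes over 51 s, if anything falls off the work surface, if the arm or the gripper's body presses on something with over 40 N, if the wrist force passes 120 N, or if a joint passes its speed limit or range.

## Working session

There is one attempt and no reset: what is moved stays moved. The work goes in short steps, Python scripts to look and compute and a shell command to move; the robot and the scene stay as the last step left them, time stands still between calls to the robot, and variables do not carry over. Pictures are saved under pics/ and viewed, about 8 in all and at most 12, crops included, and the job is handed in when it is done.

```bash
mkdir -p pics
cat > h.py <<'E'
import numpy as np,cv2
from rig import monitor,imaging,job,arm
def cal(n):
    c=imaging.calibration(n);c['f']=200/np.tan(np.radians(c['vfov'])/2);c['R']=np.array(c['R']);c['t']=np.array(c['t']);return c
def plane(c,u,v,z):
    d=c['R'].T@np.array([(u-c['cx'])/c['f'],(v-c['cy'])/c['f'],1]);o=-c['R'].T@c['t'];return o+d*(z-o[2])/d[2]
def proj(c,X):
    p=c['R']@np.array(X)+c['t'];return p[:2]/p[2]*c['f']+[c['cx'],c['cy']]
E
python3 - <<'E'
from h import *
print(monitor.observe(),arm.tcp_to_grasp)
for n in("top","side"):
    cv2.imwrite(f"pics/{n}0.png",imaging.capture(n));c=cal(n);print(n,c, -c['R'].T@c['t'])
E
```

```text
{'time': 0.0, 'joint_pos': array([-7.08846726e+01,  1.87317480e+01, -1.10910761e+01,  6.02755031e+01,
        1.83462149e-03,  8.23109309e+01]), 'joint_velocities': array([ 0.02823396,  0.00168401, -0.05171439,  0.06069607,  0.03653609,
        0.0293725 ]), 'joint_torque': array([ 4.53233242e-04, -4.43401587e+01,  2.62438560e+01,  1.55208888e-02,
       -6.21979575e-05, -1.25434835e-05]), 'tool_pos': array([ 0.24784871, -0.49034298,  0.2305121 ]), 'orientation': array([-1.79985026e+02,  9.71976392e-02, -6.31955924e+01]), 'force': array([-0.08697521, -0.1797574 ,  0.20209516]), 'torque': array([ 0.08633634, -0.00833195,  0.03390274]), 'finger_gap': 1.003213921329134} 0.0187
top {'vfov': 54.717386682337285, 'cx': 319.2952712138659, 'cy': 198.15740815163463, 'R': array([[-0.02549875, -0.99948465,  0.01950003],
       [-0.99750698,  0.02415467, -0.06630515],
       [ 0.06579996, -0.02114212, -0.99760883]]), 't': array([-0.0788955 ,  0.5646469 ,  0.95333897]), 'f': np.float64(386.52088552938324)} [ 0.49849782 -0.0723381   0.99003684]
side {'vfov': 57.00777222855123, 'cx': 324.8270236602012, 'cy': 186.88262251372862, 'R': array([[ 0.97091466, -0.2394237 ,  0.00100534],
       [-0.14254257, -0.58140434, -0.80103097],
       [ 0.19237031,  0.7775894 , -0.59862207]]), 't': array([-0.55883205,  0.12521033,  0.69974119]), 'f': np.float64(368.2946051107921)} [ 0.42581661 -0.60511114  0.51973968]
```

View pics/top0.png

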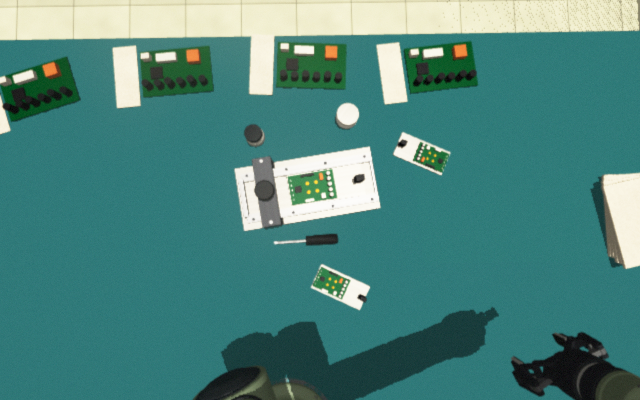

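View pics/side0.png

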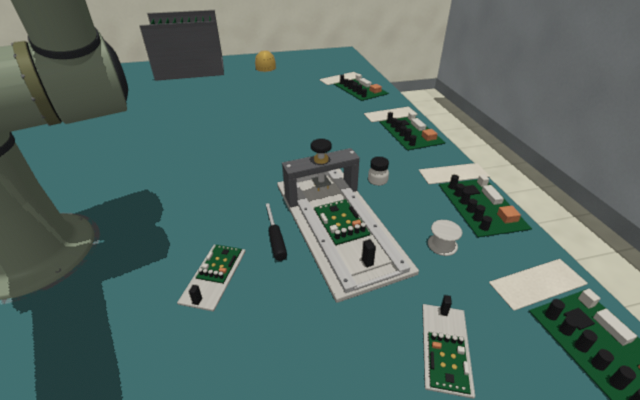

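Top: the fixture is at (307,188), its bridge and knob at (264,189) and the tab at (359,179). Carrier candidates are the one in the channel (320,186), the loose one at (422,153) and the loose one at (340,287). The one in the channel fits because it sits in the fixture and the loose ones look smaller. I'll confirm that in an enlarged crop while measuring.

Run:
```python
from h import *
t=cv2.imread("pics/top0.png");s=cv2.imread("pics/side0.png")
a=cv2.resize(t[140:240,225:390],None,fx=4.8,fy=4.8,interpolation=cv2.INTER_CUBIC)
cv2.imwrite("pics/c_top.png",a)
b=cv2.resize(s[130:300,270:420],None,fx=3.5,fy=3.5,interpolation=cv2.INTER_CUBIC)
cv2.imwrite("pics/c_side.png",b)
# base outline
hsv=cv2.cvtColor(t,cv2.COLOR_BGR2HSV)
m=((hsv[...,1]<60)&(hsv[...,2]>90)).astype(np.uint8);roi=np.zeros_like(m);roi[143:240,225:395]=1;m*=roi
cs,_=cv2.findContours(m,0,1);pts=np.vstack([c for c in cs if cv2.contourArea(c)>300])
r=cv2.minAreaRect(pts);bx=cv2.boxPoints(r);c=cal("top")
print(r,bx);w=np.array([plane(c,*p,.012) for p in bx]);print(w,[np.linalg.norm(w[i]-w[i-1]) for i in range(4)])
```

```text
((306.1891784667969, 185.1351318359375), (70.03396606445312, 139.08154296875), 80.53767395019531) [[231.83781 162.02702]
 [369.02704 139.16216]
 [380.54053 208.24324]
 [243.35132 231.10811]]
[[ 0.6603665   0.12679232  0.012     ]
 [ 0.71175411 -0.2246844   0.012     ]
 [ 0.53357541 -0.24795081  0.012     ]
 [ 0.48468132  0.09984329  0.012     ]] [np.float64(0.17774006844912035), np.float64(0.35521341403321927), np.float64(0.17969132673846988), np.float64(0.3512141376796047)]
```

View pics/c_top.png

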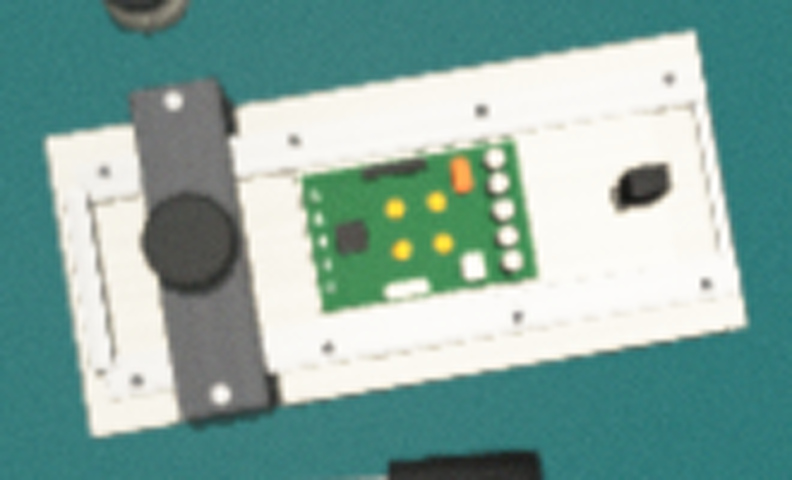

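View pics/c_side.png

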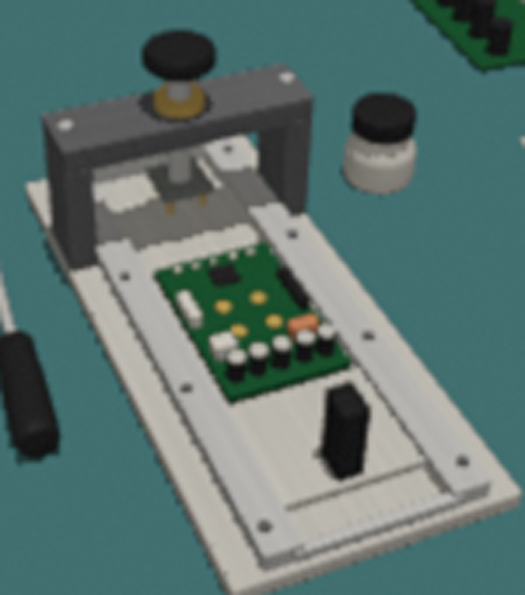

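```bash
cat > fix.py <<'E'
from h import *
T=lambda x,y:(225+(x+.5)/4.8-.5,140+(y+.5)/4.8-.5)
S=lambda x,y:(270+(x+.5)/3.5-.5,130+(y+.5)/3.5-.5)
ct,cs=cal("top"),cal("side")
obs=[(ct,T(45,137),80,170,12),(ct,T(694,31),80,-180,12),(ct,T(747,326),-80,-180,12),(ct,T(92,436),-80,170,12),(ct,T(190,241),0,90,143),
(cs,S(521,491),80,-180,12),(cs,S(232,592),-80,-180,12),(cs,S(28,186),-80,170,12),(cs,S(179,48),0,90,143)]
W=np.array([plane(c,*p,z/1000)[:2] for c,p,x,y,z in obs]);F=np.array([[x,y] for _,_,x,y,_ in obs])/1000
def fit(F,W):
    a,b=F-F.mean(0),W-W.mean(0);th=np.arctan2((a[:,0]*b[:,1]-a[:,1]*b[:,0]).sum(),(a*b).sum())
    R=np.array([[np.cos(th),-np.sin(th)],[np.sin(th),np.cos(th)]]);return th,R,W.mean(0)-R@F.mean(0)
E
python3 - <<'E'
from fix import *
for k in (slice(0,5),slice(5,9),slice(0,9)):
    th,R,t=fit(F[k],W[k]);print(np.degrees(th),t);print(np.round(1e3*(W[k]-(F[k]@R.T+t)),1).tolist())
inv=lambda p:np.round(1e3*(R.T@(p[:2]-t)),1)
print("tab side",inv(plane(cs,*S(347,397),.067)),"tab top",inv(plane(ct,*T(650,182),.067)))
for p in[(303,176),(515,141),(537,277),(323,311)]:print("board",inv(plane(ct,*T(*p),.024)))
for y in(90,-27-120,-27):print(y,R@[0,y/1e3]+t)
E
```

```text
8.13638714603238 [ 0.5891427  -0.05811305]
[[0.3, 0.0], [0.0, 0.5], [0.0, 0.4], [0.4, -0.1], [-0.8, -0.9]]
8.126354585217221 [ 0.58739396 -0.05862009]
[[-0.8, 2.1], [-0.3, 1.0], [1.5, -2.1], [-0.4, -1.0]]
8.101873590414286 [ 0.58836608 -0.05834215]
[[1.0, 0.3], [0.9, 0.8], [0.9, 0.6], [1.1, 0.1], [-0.0, -0.6], [-1.7, 1.8], [-1.2, 0.7], [0.5, -2.5], [-1.4, -1.3]]
tab side [  -1.3 -133.1] tab top [  -0.5 -134.1]
board [36.6 38.6]
board [ 36.7 -74. ]
board [-35.8 -73.3]
board [-34.9  39.7]
90 [0.57568205 0.03075956]
-147 [ 0.60908332 -0.20387495]
-27 [ 0.59217129 -0.08507267]
```

Everything agrees: the fixture yaw is 8.1°, the residuals are about 1 mm, and the board measures 73×113 mm. So the carrier in the channel is the full-size one. Its tab is at y≈-133.5, which means it has about 106 mm to go. Next I turn the tool to the fixture's axes and shut the fingers.

```bash
python3 -m crank '[[[0,0,-7.13],[0,0,0],0],[[0,0,-7.13],[0,0,0],0],[[0,0,-7.13],[0,0,0],0],[[0,0,-7.13],[0,0,0],0],[[0,0,-7.13],[0,0,0],0],[[0,0,-7.13],[0,0,0],0],[[0,0,-7.13],[0,0,0],0],[[0,0,-7.13],[0,0,0],0],[[0,0,-7.13],[0,0,0],0],[[0,0,-7.13],[0,0,0],0],[[0,0,0],[0,0,0],0],[[0,0,0],[0,0,0],0]]' 40
cat > go.py <<'E'
import sys
from fix import *
from scipy.spatial.transform import Rotation as Ro
th,R,t=fit(F,W)
def rel():
    s=monitor.observe();p=s['tool_pos'];f=R.T@(p[:2]-t)
    return s,np.round(1e3*np.array([*f,p[2]]),1)
def to(x,y,z):
    s,f=rel();g=np.array([*(R@[x/1e3,y/1e3]+t),z/1e3])
    d=Ro.from_euler('xyz',s['orientation'],degrees=True).inv().apply(g-s['tool_pos'])*100
    print("t",round(s['time'],2),"fix mm",f,"yaw err",round(s['orientation'][2]-np.degrees(th),2),"rp",s['orientation'][:2].round(2),"F",s['force'].round(1),"gap",round(s['finger_gap'],2),"tool shift cm",d.round(2))
if len(sys.argv)>3: to(*map(float,sys.argv[1:4]))
E
python3 go.py -1 -172 231
```

```text
time: 1.1
tool_pos: [0.2479, -0.4907, 0.2309]
orientation: [-180.0, 0.0, 7.9]
force: [-0.2, -0.4, 0.1]
finger_gap: -0.0
t 1.1 fix mm [-398.  -380.   230.9] yaw err -0.18 rp [-1.7995e+02  1.0000e-02] F [-0.2 -0.4  0.1] gap -0.0 tool shift cm [ 39.63 -20.93  -0.  ]
```

```bash
python3 -m crank '[[[0,0,0],[3.3,-1.74,0],0],[[0,0,0],[3.3,-1.74,0],0],[[0,0,0],[3.3,-1.74,0],0],[[0,0,0],[3.3,-1.74,0],0],[[0,0,0],[3.3,-1.74,0],0],[[0,0,0],[3.3,-1.74,0],0],[[0,0,0],[3.3,-1.74,0],0],[[0,0,0],[3.3,-1.74,0],0],[[0,0,0],[3.3,-1.74,0],0],[[0,0,0],[3.3,-1.74,0],0],[[0,0,0],[3.3,-1.74,0],0],[[0,0,0],[3.3,-1.74,0],0],[[0,0,0],[0,0,0],0],[[0,0,0],[0,0,0],0],[[0,0,0],[0,0,0],0]]'
python3 go.py -1 -172 75; python3 -c "
from h import *
cv2.imwrite('pics/w1.png',imaging.capture('wrist'))"
```

```text
time: 2.35
tool_pos: [0.6101, -0.2283, 0.2307]
orientation: [-180.0, 0.1, 8.0]
force: [0.1, -0.3, -0.4]
finger_gap: 0.002
t 2.35 fix mm [  -2.4 -171.3  230.7] yaw err -0.06 rp [-1.7999e+02  7.0000e-02] F [ 0.1 -0.3 -0.4] gap 0.0 tool shift cm [ 0.16  0.07 15.57]
```

View pics/w1.png

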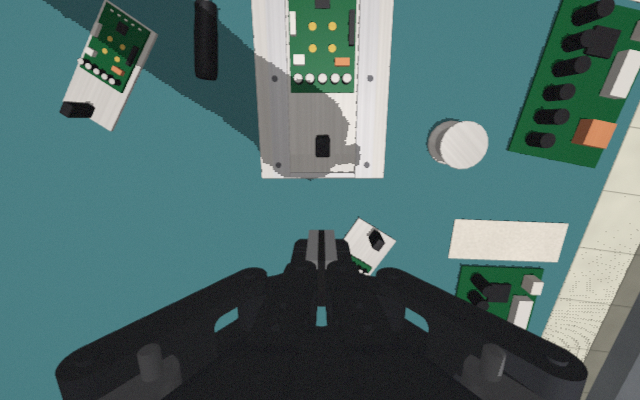

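The wrist view shows the shut fingers at (321,250), lined up behind the tab at (322,146), with clear space below. Next I descend behind the tab.

```bash
python3 -c "
from go import *
c=cal('wrist');p=plane(c,322,139,.067);print(1e3*R.T@(p[:2]-t))"
python3 -m crank '[[[0,0,0],[0.15,0,3.2],0],[[0,0,0],[0,0,3.2],0],[[0,0,0],[0,0,3.2],0],[[0,0,0],[0,0,3.2],0],[[0,0,0],[0,0,3.2],0],[[0,0,0],[0,0,1.8],0],[[0,0,0],[0,0,1.7],0],[[0,0,0],[0,0,0],0],[[0,0,0],[0,0,0],0],[[0,0,0],[0,0,0],0]]'
python3 go.py -1 -157 35
```

```text
[  -1.98282536 -124.96571157]
time: 3.23
tool_pos: [0.6123, -0.2294, 0.0377]
orientation: [179.9, -0.1, 8.0]
force: [0.5, -0.7, -0.5]
finger_gap: -0.001
t 3.23 fix mm [  -0.4 -172.7   37.7] yaw err -0.1 rp [ 1.7994e+02 -7.0000e-02] F [ 0.5 -0.7 -0.5] gap -0.0 tool shift cm [-0.06 -1.58  0.27]
```

```bash
python3 -m crank '[[[0,0,0],[0,-0.5,0],0],[[0,0,0],[0,-0.5,0],0],[[0,0,0],[0,-0.5,0],0],[[0,0,0],[0,-0.5,0],0],[[0,0,0],[0,-0.5,0],0],[[0,0,0],[0,-0.7,0],0],[[0,0,0],[0,-0.7,0],0],[[0,0,0],[0,-0.7,0],0],[[0,0,0],[0,-0.7,0],0],[[0,0,0],[0,-0.7,0],0]]'
python3 go.py -1 -62 37
python3 -m crank '[[[0,0,0],[0,-0.7,0],0],[[0,0,0],[0,-0.7,0],0],[[0,0,0],[0,-0.7,0],0],[[0,0,0],[0,-0.7,0],0],[[0,0,0],[0,0,0],0]]'
python3 go.py -1 -62 37
```

```text
time: 4.07
tool_pos: [0.6035, -0.168, 0.0363]
orientation: [180.0, 0.0, 8.1]
force: [-0.1, -2.8, 1.7]
finger_gap: -0.001
t 4.07 fix mm [  -0.4 -110.7   36.3] yaw err 0.01 rp [1.8e+02 1.0e-02] F [-0.1 -2.8  1.7] gap -0.0 tool shift cm [-0.06 -4.87 -0.07]
time: 4.48
tool_pos: [0.5991, -0.1389, 0.036]
orientation: [-179.9, 0.0, 8.2]
force: [-0.3, 0.2, -0.1]
finger_gap: 0.003
t 4.48 fix mm [ -0.8 -81.3  36. ] yaw err 0.09 rp [-1.7988e+02  4.0000e-02] F [-0.3  0.2 -0.1] gap 0.0 tool shift cm [-0.02 -1.93 -0.1 ]
```

Contact is confirmed by the -2.8 N friction reading. I'll continue, more slowly towards the stop.

```bash
python3 -m crank '[[[0,0,0],[0,-0.5,0],0],[[0,0,0],[0,-0.5,0],0],[[0,0,0],[0,-0.5,0],0],[[0,0,0],[0,-0.5,0],0],[[0,0,0],[0,-0.3,0],0],[[0,0,0],[0,-0.2,0],0],[[0,0,0],[0,-0.2,0],0]]'
python3 go.py -1 -50 36
python3 -m crank '[[[0,0,0],[0,-0.2,0],0],[[0,0,0],[0,-0.2,0],0],[[0,0,0],[0,-0.2,0],0]]'
python3 go.py -1 -50 36
```

```text
time: 5.07
tool_pos: [0.5958, -0.114, 0.0362]
orientation: [-180.0, 0.0, 8.1]
force: [-0.4, -1.8, -1.1]
finger_gap: 0.002
t 5.07 fix mm [ -0.5 -56.1  36.2] yaw err 0.01 rp [-1.7999e+02  1.0000e-02] F [-0.4 -1.8 -1.1] gap 0.0 tool shift cm [-0.05 -0.61  0.02]
time: 5.32
tool_pos: [0.5951, -0.1083, 0.0363]
orientation: [180.0, -0.0, 8.1]
force: [0.3, 0.5, -0.5]
finger_gap: 0.005
t 5.32 fix mm [ -0.4 -50.4  36.3] yaw err -0.01 rp [180.  -0.] F [ 0.3  0.5 -0.5] gap 0.01 tool shift cm [-0.06 -0.04  0.03]
```

```bash
for i in 1; do python3 -m crank '[[[0,0,0],[0,-0.15,0],0],[[0,0,0],[0,-0.15,0],0]]'; python3 go.py -1 -50 36
python3 -m crank '[[[0,0,0],[0,-0.15,0],0],[[0,0,0],[0,-0.15,0],0]]'; python3 go.py -1 -50 36; done
```

```text
time: 5.48
tool_pos: [0.5947, -0.1056, 0.0363]
orientation: [180.0, -0.0, 8.1]
force: [1.9, -5.7, -0.2]
finger_gap: 0.001
t 5.48 fix mm [ -0.4 -47.7  36.3] yaw err -0.01 rp [179.95  -0.  ] F [ 1.9 -5.7 -0.2] gap 0.0 tool shift cm [-0.06  0.23  0.03]
time: 5.65
tool_pos: [0.595, -0.1055, 0.037]
orientation: [179.6, -0.0, 8.0]
force: [-1.1, -11.8, 1.6]
finger_gap: 0.002
t 5.65 fix mm [ -0.1 -47.7  37. ] yaw err -0.09 rp [179.6  -0. ] F [ -1.1 -11.8   1.6] gap 0.0 tool shift cm [-0.09  0.23  0.1 ]
```

It stopped at TCP y=-47.7 (expected about -49), and the force rose to 12 N with no further motion. I'll hold briefly, then back off, lift and verify.

```bash
python3 -m crank '[[[0,0,0],[0,0,0],0],[[0,0,0],[0,0,0],0],[[0,0,0],[0,0,0],0],[[0,0,0],[0,0,0],0],[[0,0,0],[0,1,0],0],[[0,0,0],[0,1,0],0],[[0,0,0],[0,1,0],0],[[0,0,0],[0,0,-3],0],[[0,0,0],[0,0,-3],0],[[0,0,0],[0,0,-3],0],[[0,0,0],[0,0,-3],0],[[0,0,0],[0,0,-3],0],[[0,0,0],[0,0,-3],0],[[0,0,0],[0,0,0],0],[[0,0,0],[0,0,0],0]]'
python3 go.py 0 90 170
python3 - <<'E'
from h import *
t=imaging.capture("top");s=imaging.capture("side");w=imaging.capture("wrist")
cv2.imwrite("pics/w2.png",w);cv2.imwrite("pics/t2.png",t);cv2.imwrite("pics/s2.png",s)
b=cv2.resize(s[130:300,270:420],None,fx=3.5,fy=3.5,interpolation=cv2.INTER_CUBIC)
cv2.imwrite("pics/c_side2.png",b)
E
```

```text
time: 6.9
tool_pos: [0.5998, -0.133, 0.2184]
orientation: [179.9, -0.2, 8.1]
force: [0.7, 1.1, -0.0]
finger_gap: 0.001
t 6.9 fix mm [  0.8 -75.6 218.4] yaw err -0.02 rp [179.91  -0.23] F [ 0.7  1.1 -0. ] gap 0.0 tool shift cm [ -0.11 -16.56   4.81]
```

View pics/c_side2.png

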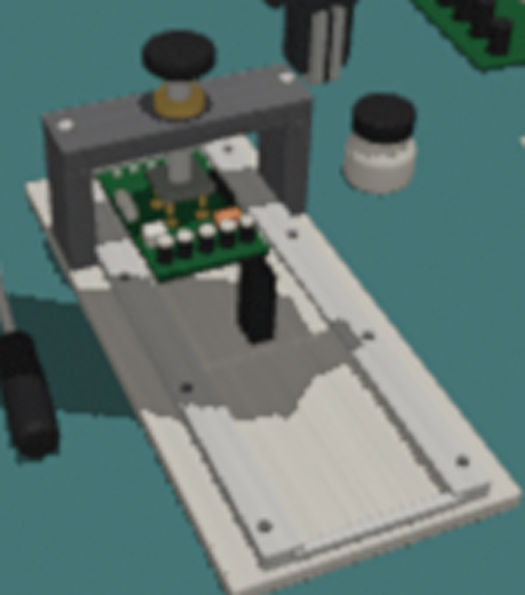

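View pics/w2.png

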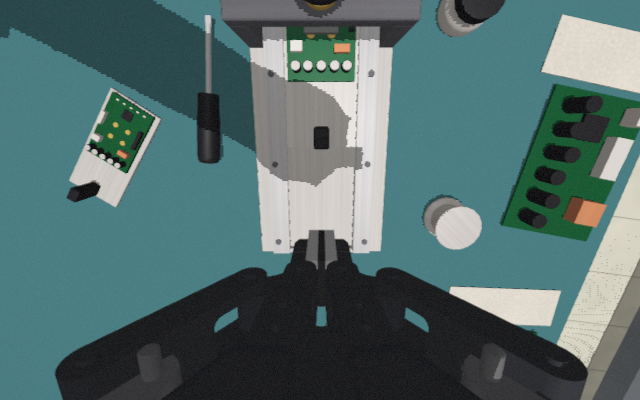

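In the side crop the tab top is now near (258,263), and the board is under the pins with the knob still up. I'll compute the carrier's position as a check.

Run:
```python
from go import *
inv=lambda p:np.round(1e3*(R.T@(p[:2]-t)),1)
for p in[(347,397),]:print("tab before",inv(plane(cs,*S(*p),.067)))
for p in[(258,264),(258,268)]:print("tab after",inv(plane(cs,*S(*p),.067)))
print("board near corners before", inv(plane(cs,*S(233,398),.024)),inv(plane(cs,*S(352,362),.024)))
print("after", inv(plane(cs,*S(163,277),.024)),inv(plane(cs,*S(270,246),.024)))
h=cv2.imread("pics/t2.png");g=cv2.cvtColor(h,cv2.COLOR_BGR2HSV);m=cv2.inRange(g,(45,90,40),(75,255,200));m[:,:270]=0;m[:140]=0;m[240:]=0;m[:,340:]=0
x=np.where(m);i=x[1]>=np.percentile(x[1],97);print("top-view board rear edge",x[1].max(),inv(plane(ct,x[1].max()+.5,x[0][i].mean(),.024)))
m0=cv2.inRange(cv2.cvtColor(cv2.imread("pics/top0.png"),cv2.COLOR_BGR2HSV),(45,90,40),(75,255,200));m0[:,:270]=0;m0[:140]=0;m0[240:]=0;m0[:,340:]=0
x=np.where(m0);i=x[1]>=np.percentile(x[1],97);print("before",inv(plane(ct,x[1].max()+.5,x[0][i].mean(),.024)))
```

```text
tab before [  -1.3 -133.1]
tab after [  0.2 -24.3]
tab after [ -1.2 -27.4]
board near corners before [-35.6 -74.5] [ 36.  -73.7]
after [-34.6  32.7] [36.7 35.7]
top-view board rear edge 292 [-7.9 33.8]
before [-18.5 -73.8]
```

The carrier is home: the tab is at about -27 (nominal -27), the board moved about 107.5 mm, and the stop was felt. Next I move over the knob.

```bash
python3 -m crank '[[[0,0,0],[0,-2.8,0],0],[[0,0,0],[0,-2.8,0],0],[[0,0,0],[0,-2.8,0],0],[[0,0,0],[0,-2.8,0],0],[[0,0,0],[0,-2.8,0],0],[[0,0,0],[0,-2.6,0],0],[[0,0,0],[0,0,2],0],[[0,0,0],[0,0,2],0],[[0,0,0],[0,0,1.5],0],[[0,0,0],[0,0,1],0],[[0,0,0],[0,0,0],0],[[0,0,0],[0,0,0],0],[[0,0,0],[0,0,0],0],[[0,0,0],[0,0,0],0]]'
python3 go.py 0 90 145
```

```text
time: 8.22
tool_pos: [0.5758, 0.032, 0.1522]
orientation: [180.0, -0.1, 8.1]
force: [0.4, -1.2, 0.5]
finger_gap: 0.005
t 8.22 fix mm [  0.3  91.2 152.2] yaw err -0.02 rp [ 1.7998e+02 -9.0000e-02] F [ 0.4 -1.2  0.5] gap 0.01 tool shift cm [-0.03  0.12  0.72]
```

```bash
python3 -m crank '[[[0,0,0],[0,0.1,0.3],0],[[0,0,0],[0,0,0.3],0],[[0,0,0],[0,0,0],0],[[0,0,0],[0,0,0],0],[[0,0,0],[0,0,0],0]]'; python3 go.py 0 90 131
python3 -m crank '[[[0,0,0],[0,0,0.2],0],[[0,0,0],[0,0,0.2],0],[[0,0,0],[0,0,0],0],[[0,0,0],[0,0,0],0],[[0,0,0],[0,0,0],0]]'; python3 go.py 0 90 131
python3 -m crank '[[[0,0,0],[0,0,0.2],0],[[0,0,0],[0,0,0.1],0],[[0,0,0],[0,0,0],0],[[0,0,0],[0,0,0],0],[[0,0,0],[0,0,0],0]]'; python3 go.py 0 90 131
```

```text
time: 8.63
tool_pos: [0.5752, 0.0312, 0.1454]
orientation: [-180.0, -0.0, 8.1]
force: [0.2, 0.7, -0.2]
finger_gap: -0.001
t 8.63 fix mm [ -0.4  90.5 145.4] yaw err -0.0 rp [-180.   -0.] F [ 0.2  0.7 -0.2] gap -0.0 tool shift cm [0.04 0.05 1.44]
time: 9.05
tool_pos: [0.5755, 0.0312, 0.1417]
orientation: [180.0, -0.0, 8.1]
force: [-0.4, 0.1, 4.4]
finger_gap: -0.004
t 9.05 fix mm [-1.000e-01  9.040e+01  1.417e+02] yaw err 0.0 rp [ 1.7999e+02 -5.0000e-02] F [-0.4  0.1  4.4] gap -0.0 tool shift cm [0.01 0.04 1.07]
time: 9.47
tool_pos: [0.5755, 0.0312, 0.1388]
orientation: [180.0, -0.1, 8.1]
force: [-0.1, -1.1, 5.5]
finger_gap: 0.001
t 9.47 fix mm [-1.000e-01  9.040e+01  1.388e+02] yaw err 0.0 rp [ 1.7999e+02 -5.0000e-02] F [-0.1 -1.1  5.5] gap 0.0 tool shift cm [0.01 0.04 0.78]
```

The forces match the knob's curve with the top at 143 mm (4.4 N at 1.3 mm, 5.5 N at 4.2 mm).

```bash
python3 -m crank '[[[0,0,0],[0,0,0.15],0],[[0,0,0],[0,0,0.15],0],[[0,0,0],[0,0,0.1],0],[[0,0,0],[0,0,0.1],0],[[0,0,0],[0,0,0],0],[[0,0,0],[0,0,0],0],[[0,0,0],[0,0,0],0]]'; python3 go.py 0 90 131
python3 -m crank '[[[0,0,0],[0,0,0.1],0],[[0,0,0],[0,0,0.1],0],[[0,0,0],[0,0,0.05],0],[[0,0,0],[0,0,0],0],[[0,0,0],[0,0,0],0],[[0,0,0],[0,0,0],0]]'; python3 go.py 0 90 131
```

```text
time: 10.05
tool_pos: [0.5755, 0.0312, 0.1343]
orientation: [180.0, -0.1, 8.1]
force: [-2.7, 0.6, 9.1]
finger_gap: -0.0
t 10.05 fix mm [-1.000e-01  9.050e+01  1.343e+02] yaw err 0.0 rp [ 1.7998e+02 -6.0000e-02] F [-2.7  0.6  9.1] gap -0.0 tool shift cm [0.01 0.05 0.33]
time: 10.55
tool_pos: [0.5756, 0.0312, 0.1322]
orientation: [180.0, -0.1, 8.1]
force: [-2.5, -0.2, 12.8]
finger_gap: -0.002
t 10.55 fix mm [ -0.   90.4 132.2] yaw err 0.0 rp [ 1.7998e+02 -8.0000e-02] F [-2.5 -0.2 12.8] gap -0.0 tool shift cm [0.   0.04 0.12]
```

```bash
python3 -m crank '[[[0,0,0],[0,0,0.1],0],[[0,0,0],[0,0,0],0],[[0,0,0],[0,0,0],0]]'; python3 go.py 0 90 131; for i in 1 2 3 4; do python3 -m crank '[[[0,0,0],[0,0,0],0],[[0,0,0],[0,0,0],0]]'|sed -n '2p;4p'; done
python3 - <<'E'
from h import *
s=imaging.capture("side")
cv2.imwrite("pics/c_side3.png",cv2.resize(s[100:300,250:420],None,fx=3,fy=3,interpolation=cv2.INTER_CUBIC))
t0,t=cv2.imread("pics/top0.png"),imaging.capture("top")
cv2.imwrite("pics/t3.png",np.vstack([t0[90:260,220:400],t[90:260,220:400]]).repeat(1,0))
E
```

```text
time: 10.8
tool_pos: [0.5756, 0.0312, 0.1314]
orientation: [180.0, -0.1, 8.1]
force: [-3.5, -0.8, 12.9]
finger_gap: -0.001
t 10.8 fix mm [ -0.   90.5 131.4] yaw err 0.01 rp [ 1.7998e+02 -9.0000e-02] F [-3.5 -0.8 12.9] gap -0.0 tool shift cm [0.   0.05 0.04]
tool_pos: [0.5756, 0.0312, 0.1314]
force: [-3.9, 0.4, 12.9]
tool_pos: [0.5756, 0.0312, 0.1314]
force: [-3.6, 0.5, 12.9]
tool_pos: [0.5756, 0.0312, 0.1314]
force: [-2.5, 0.2, 13.5]
tool_pos: [0.5756, 0.0312, 0.1314]
force: [-3.4, 0.5, 12.2]
```

View pics/c_side3.png

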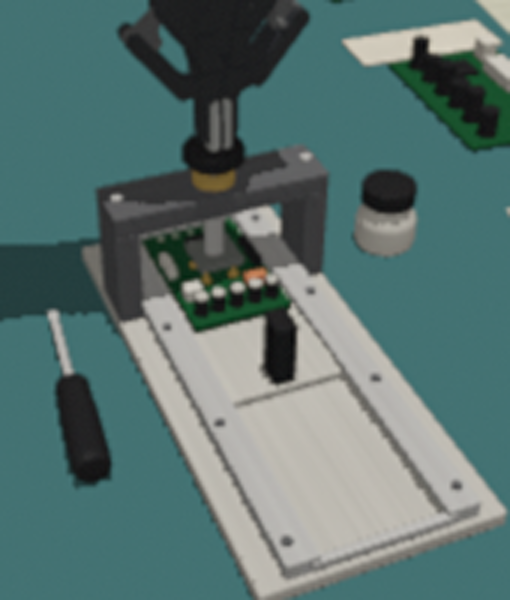

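The fingers hold the knob down at (213,150) in the crop. The pins are on the board, the carrier is home, and the jar and screwdriver are where they were. The readings are steady at 11.6 mm of travel and about 13 N, so I'm handing in.

```bash
python3 -c "
from rig import job
print(job.close_job())"
```

```text
the job is handed in; nothing more can be done
None
```

I pushed the carrier home with the shut fingers behind its tab, then pressed the knob down and handed the job in while still holding it there, about 11 s into the 51 s allowed. No verdict came back.

- **Carrier home:** it stopped against the end stop as the push rose to about 12 N with no more motion. The side camera put the tab at y = -24 to -27 mm, depending on the pixel picked (nominal -27). The board's rear edge moved about 107.5 mm, from -74 to about +34 mm. The wrist view before the push disagreed, giving the tab at -125 mm instead of -133. That came from one roughly picked pixel, and I set it aside because the two other cameras agreed.
- **Knob held:** the fingertips stayed still at z = 131.4 mm, which is 11.6 mm of travel from the stated 143 mm top. The downward push was about 13 N, matching the given spring curve. There was also a steady sideways force of about 3 N, which I did not look into further.
- **Bystanders:** the jar and screwdriver look unmoved in the last picture. The spool was outside that crop. It stood undisturbed in the picture taken after the carrier push, and the arm did not go near it after that.

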